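Pulse-spin the loaded microcentrifuge

ROBOT

A 6-joint arm with a two-finger parallel gripper is mounted at the origin on a cart in front of the work surface, level with it; the furniture and walls round the work are solid. World frame = base frame: x ahead of the robot, y to its left, z up, the work surface at z = 0. Lengths are in mm, angles in rad, forces in N, time in s.
With the tool pointing down it reaches from about 350 to 875 mm from the base axis. Payload 4.2 kg.
Tool frame: the origin (TCP) lies midway between the tips of the shut fingers; the grasp point (between the pads) lies 19 mm behind it; z points along the fingers, y is the line along which they close (so a half turn about z gives the same grasp; the last joint's range is limited). The gripper opens to 85 mm and grips with 20 to 120 N. Pads are 22 mm wide; open, the fingers measure 114 mm over their backs; the gripper's body (76 mm by 85 mm) begins 54 mm behind the grasp point. The pads swing forward as they close: fully open they stand 13 mm farther back than shut.
Start: joints at [-1.083, 0.385, 0.008, 0, -1.194, -0.259], TCP at [141.773, -608.687, 231.312] pointing down, gripper open.
Joint ranges: [-3.14, 3.14], [-1.21, 2.06], [-1.07, 1.41], [-3.16, 2.05], [-2.99, -0.16], [-3.1, 3.1]. Speed limits (rad/s): [2.79, 2.79, 3.14, 3.14, 3.14, 3.14].

INTERFACE

Orientations are given as a unit quaternion [x, y, z, w].
In Python, from bench import arm gives the robot as it stands.
- The arm moves only by the tool send_rows, never from a script. Its argument "targets" is a list of rows, each an object of numbers: "gripper": the gripper command: -1 is fully open, 1 is shut, values between are in proportion; "x", "y", "z": the shift along the tool's x, y, z in cm; "ax", "ay", "az": the turn, a rotation vector about the tool's x, y, z in degrees. A call has 1 to 5 rows; each row shifts and turns the commanded pose from where the row before left it, along the tool's axes as they then stand; what a row does not reach is not made up. A row lasts 1/12 s, in which the tool goes at most 41.7 mm and 7.16 degrees, less where a joint would pass 70% of its speed; a pose out of reach is approached as far as the arm can. A call is refused whole if a number of a shift passes 4.17 or a number of a turn 7.16, either way. A call with a gripper value outside its range is refused whole. The fingers move at their own pace and stop on an object; the grip force is fixed at half the most. Time passes only in rows, so rows that do not move let the fingers close. It gives the time, the measured TCP pose, the force, the opening and the grip force at its end, in the units of the state.
- arm.read_state(): the state, without advancing time (a new reading comes with each control period).
- arm.get_image(name): name is "scene" or "top" or "wrist"; returns (picture, depth): 420x560x3 uint8, red, green, blue; 420x560 float32, mm along the optical axis (not along the pixel's ray), 0 where there is no reading.
- arm.camera_model(name): a dict with "fx", "fy", "cx", "cy" (pixels), "cam_to_world" (4x4, takes a point from camera to world coordinates). Camera axes: x right, y down, z forward; pixel columns grow to the right and rows downward; lengths in mm; the calibration is good to about 2 mm. The wrist camera is an equidistant fisheye: a pixel r from the principal point sees the ray r / f radians off the axis. A picture is of the moment at which its call begins: read the wrist's pose just before it. camera_model takes no time and is no camera call; for the wrist camera it gives the pose at the moment of the call.
- arm.job_done(): hands the job in; it is judged then, once.
Trained networks look in the newest picture that a camera, given by its name, has taken for a name from the list of things; names that differ only in an ending like _2 or _b are one class to them, and where a whole thing is asked for, a point or a joint stands for the part that bears it (a point fixed in the world has none). Each returns a list of dicts, best first, with "score" (0 to 1); they miss things now and then, are a little off and sometimes report something else, mostly with a low value. They report only what shows in the picture. A call takes as long as a camera call.
- arm.boxes_of(camera, thing): "rect" ([left, top, width, height] in pixels, round what is visible of it).
The state is a dict: "clock": time; "joints": joint angles; "joint_vel": joint speeds; "joint_efforts": joint torques, N m; "position": TCP position; "ee_rot": TCP orientation; "contact_force": force on the tool from outside, world axes, zero at the start; "wrist_torque": the same for the moment, N m; "gripper_width": finger opening in mm; "grasp_force": force on a finger pad.
Only numpy, scipy, OpenCV 4.12 (cv2) and the standard library are available. Lean on these libraries where they do the work, as an engineer would, in place of code of your own. Each camera call takes 0.05 s, during which the arm holds its last target. There are 200 camera calls.

TASK

Give the tubes already loaded in the white microcentrifuge a short pulse spin, working with the tips of the closed fingers: press the raised lid down until its catch holds it shut, then press the raised left half of the rocker switch to turn the power on, then press the round key fully down and keep holding it down. Finish with the fingers still holding the round key down, since the rotor turns only as long as it is held. Grasp or lift nothing, do not press the square key, and leave the lead pot, vial and timer beside the machine where they stand.

Things in the scene. Friction and masses are not known exactly. Their poses are not given: they have to be found in the camera images.
- centrifuge: White bench microcentrifuge, 250 deep x 220 wide x 132 mm high when shut; cannot shift. Origin: centre of its underside, on the worktop. Its x points from its front (towards the robot, turned up to 0.3 rad) to its back, y to the left seen from the front, z up. Its front panel slopes up to the back at 15 degrees, its middle 87 mm above the worktop and 92 mm in front of the origin.
- lid (a joint): Lid angle, rad: 0 shut on its catch, grows as the front rises; starts at 0.45 to 0.85. White slab 183 deep x 214 wide x 15 mm with a clear 120 mm window, hinged at the back. It stays where it is left, but a spring pin lifts it from shut to about 0.1 unless caught. It swings down under about 1 N at the rim; the catch takes about 10 N at 0.04 and has snapped in at 0; firm stop at -0.018. 18 N is plenty.
- lid_rim (a point): Where to press the lid: middle of its front rim, on the upper face, a ribbed grip strip 60 mm wide and 12 mm deep. It lies 13 mm behind the lid's front edge, 172 mm from the hinge along the lid and 14 mm above the hinge axis when shut. Moves with the lid; its x points along the lid to the hinge, its z out of the upper face.
- lid_hinge (a point): Middle of the lid's hinge axis, which runs along the machine's y, 121.5 mm behind its origin and 118 mm above the worktop. A black bar on the step between panel and lid front (middle, 36 mm wide) is the catch's release: pushing it back frees the lid.
- rocker (a joint): Mains rocker switch, left on the panel (70 mm left of the machine's middle), rad: 0 off, 0.4 on. Grey, 40 mm (left to right) x 24 mm in a black frame. It tips left and right, snaps over the middle (0.2) at about 2 N on the raised half, and stays.
- rocker_raised (a point): Where to press the rocker: middle of its left half, 14 mm left of the tipping axis; moves with it. When off, this half stands up at 0.4 rad: the point is 10 mm above the panel, the half's outer end 12 mm. When on, the half lies parallel to the panel, about 4 mm above it.
- pulse_key_travel (a joint): Round key at the right end of the panel (82 mm right of the machine's middle), m: 0 up, 0.005 fully down. Moves along the panel's normal against a spring (1.4 N at the top, 4.9 N at the bottom, then a firm stop) and rises as soon as it is let go.
- pulse_key_top (a point): Centre of the round key's top face, 12 mm above the panel when up; moves with the key. Its z is the panel's normal, which leans 15 degrees to the machine's front.
- pulse_key: The round key's grey cap, 26 mm across, 6 mm high. Origin on its axis, 12 mm below its top; z is the panel's normal.
- timed_key_travel (a joint): Square key (timed run), 24 x 24 mm, to the left of the round one, 50 mm between centres, with the same height, spring and travel, m: 0 up, 0.005 down. Not to be pressed.
- lead_pig: Light grey round lead pot with a knob on its lid, 50 mm across, 92 mm high, loose, left of the machine. Origin: centre of its underside.
- vial: Vial with a white collar, 28 mm across, 57 mm high, loose, right of the machine near its front. Origin: centre of its underside.
- timer: White bench timer, 35 x 62 x 58 mm, loose, right of the machine near its back. Origin: centre of its underside.

How it is judged (in metres and radians):
On the way, in this order (a step that is already met when the one before it is completed fails the run):
1. the lid is pressed down shut (value of joint lid below 0.015 rad), for 0.2 s.
2. the rocker is on (value of joint rocker above 0.33 rad), for 0.2 s.
At the end, for the whole second after the job is handed in: The lid is shut on its catch (below 0.02 rad), the rocker is on (above 0.33 rad) and the fingers hold the round key down, at least 3.5 of its 5 mm, with more than 1 N, through the last second (value of joint lid below 0.02 rad and value of joint rocker above 0.33 rad and value of joint pulse_key_travel above 0.0035 m and contact force between the fingers and pulse_key above 1 N); the arm keeps its last pose, push and grip.
It fails at once if the square key is pressed (over 2 mm) (value of joint timed_key_travel above 0.002 m).
It fails at once if the round key is pressed (over 3.5 mm) while the lid is open or the power is off (value of joint pulse_key_travel above 0.0035 m and (value of joint lid above 0.03 rad or value of joint rocker below 0.2 rad)).
It fails at once if the lid is raised beyond where it could start (over 1.0 rad) (value of joint lid above 1 rad).
It fails at once if the lead pot, vial or timer is lifted, carried or pushed away (over 20 mm) (distance of any of lead_pig, vial, timer from where it was at the start of the episode above 0.02 m).
It also fails if it takes over 48 s, if anything falls off the work surface, if the arm or the gripper's body presses on something with over 40 N, if the wrist force passes 120 N, or if a joint passes its speed limit or range.

## Working session

There is one attempt and no reset: what is moved stays moved. The work goes in short steps, Python scripts to look and compute and a tool call to move; the robot and the scene stay as the last step left them, time stands still between calls to the robot, and variables do not carry over. Pictures are saved under pics/ and viewed, at most 10 in all, crops included, and the job is handed in when it is done.

Besides the shell and the picture viewer there is one more tool, called after ">>>" as name([rows], argument=value, ...), one row to a line, values as JSON. send_rows: Moves the arm, as the interface text tells. Its arguments: {"type":"object","properties":{"targets":{"type":"array"}},"required":["targets"]}

```bash
mkdir -p pics; ls; python3 - <<'E'
from bench import arm
import cv2,numpy as np
s=arm.read_state();print(s)
for n in("scene","top"):
    p,d=arm.get_image(n);cv2.imwrite(f"pics/{n}0.png",p[:,:,::-1]);np.save(f"pics/{n}0.npy",d)
    m=arm.camera_model(n);print(n,m)
    for t in("centrifuge","lid","lid_rim","rocker","rocker_raised","pulse_key","timed_key_travel","lead_pig","vial","timer"):
        for b in arm.boxes_of(n,t)[:2]:print(t,b)
E
```

```text
pics
{'clock': 0.0, 'joints': array([-1.08337816e+00,  3.85561759e-01,  6.59956643e-03, -4.77157596e-04,
       -1.19398365e+00, -2.58580142e-01]), 'joint_vel': array([-0.00124503,  0.00048069,  0.0008207 ,  0.00024404, -0.00090509,
        0.00052635]), 'joint_efforts': array([ 3.24490429e-04, -3.92287517e+01,  1.88394803e+01,  4.18605477e+00,
       -4.67700243e-03, -9.47536194e-06]), 'position': array([ 141.64450533, -608.13376869,  230.21140077]), 'ee_rot': array([-1.14082000e-01,  9.93470731e-01,  1.08166178e-03, -1.85153640e-04]), 'contact_force': array([-0.28649721, -1.13967876, -0.29447397]), 'wrist_torque': array([-0.01036991, -0.02463072,  0.02524337]), 'grasp_force': 0.0, 'gripper_width': 85.38283493858826}
scene {'fx': 537.6342703080742, 'fy': 537.6342703080742, 'cx': 286.14246394174785, 'cy': 212.77407039949208, 'cam_to_world': array([[-6.75458377e-01, -4.91221993e-01,  5.49960848e-01,
         6.86819480e+01],
       [-7.37348121e-01,  4.58614498e-01, -4.95974284e-01,
         4.91172512e+02],
       [-8.58654255e-03, -7.40522583e-01, -6.71976618e-01,
         7.4177686
[... 1580 characters left out ...]
'score': 0.8}
rocker {'rect': [209.2, 266.2, 24.0, 16.1], 'score': 0.77}
rocker {'rect': [305.5, 255.3, 13.0, 17.9], 'score': 0.56}
rocker_raised {'rect': [208.9, 264.6, 24.9, 12.5], 'score': 0.72}
rocker_raised {'rect': [278.9, 262.0, 12.6, 12.4], 'score': 0.2}
pulse_key {'rect': [303.2, 255.2, 15.1, 18.2], 'score': 0.55}
timed_key_travel {'rect': [275.4, 260.6, 12.0, 14.0], 'score': 0.51}
timed_key_travel {'rect': [183.4, 141.2, 144.5, 62.3], 'score': 0.31}
lead_pig {'rect': [153.5, 192.3, 34.4, 32.4], 'score': 0.66}
lead_pig {'rect': [206.5, 264.7, 29.4, 16.1], 'score': 0.39}
vial {'rect': [333.3, 251.7, 18.9, 17.0], 'score': 0.73}
timer {'rect': [330.2, 166.0, 35.2, 28.6], 'score': 0.72}
```

View pics/top0.png

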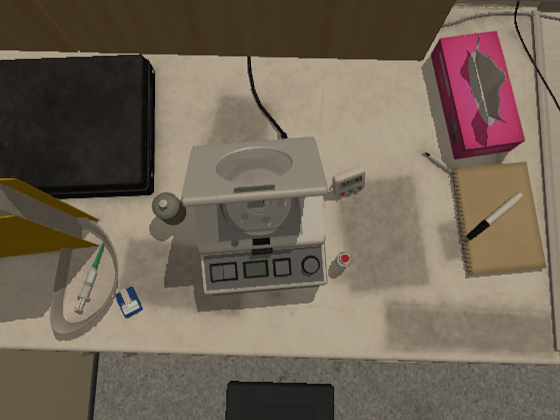

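View pics/scene0.png

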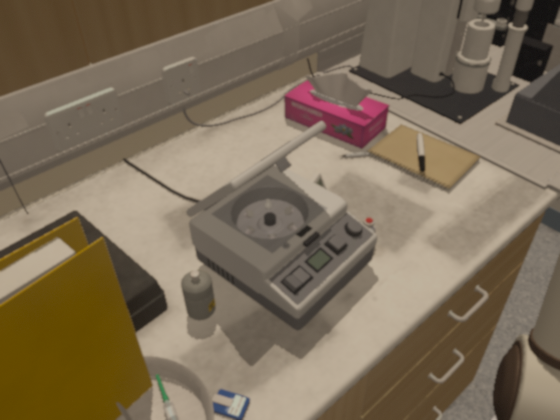

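```bash
cat > h.py <<'E'
import numpy as np
from bench import arm
def cloud(n,d):
    m=arm.camera_model(n);v,u=np.mgrid[:420,:560]
    P=np.stack([(u-m["cx"])*d/m["fx"],(v-m["cy"])*d/m["fy"],d],-1)
    P=P@m["cam_to_world"][:3,:3].T+m["cam_to_world"][:3,3];P[d==0]=np.nan;return P
E
python3 - <<'E'
from h import *
P=cloud("top",np.load("pics/top0.npy"));S=cloud("scene",np.load("pics/scene0.npy"))
np.set_printoptions(precision=1,suppress=True)
med=lambda P,u,v,r=2:np.nanmedian(P[int(v)-r:int(v)+r+1,int(u)-r:int(u)+r+1].reshape(-1,3),0)
for n,u,v in(("rocker",221,273),("rockL",214,273),("rockR",229,273),("round",311,264),("square",282,267.5),("pig",170,208),("vial",342,260),("timer",348,180)):print(n,med(P,u,v))
for n,u,v in(("rocker",296,279),("square",336,242),("round",370.5,226.5)):print("S",n,med(S,u,v))
# lid front edge / plane
for v in range(130,300,6):print(v,[P[v,u].round(0) for u in(200,250,300)])
E
```

```text
rocker [472.2 107.5  91.1]
rockL [471.6 118.9  96.1]
rockR [472.8  94.   89.8]
round [491.5 -47.7  97.8]
square [484.9   2.2  98. ]
pig [587.1 206.5  78.1]
vial [ 504.1 -105.7   55.8]
timer [ 654.8 -116.8   50.7]
S rocker [473.1 106.8  94.5]
S square [483.    6.1 100.5]
S round [ 500.2 -107.6   53.2]
130 [array([764., 176.,  -1.]), array([766.,  74.,   1.]), array([771., -26.,  -3.])]
136 [array([752., 175.,  -1.]), array([754.,  74.,   0.]), array([757., -26.,  -1.])]
142 [array([739., 174.,  -1.]), array([697.,  64., 132.]), array([694., -23., 147.])]
148 [array([682., 149., 139.]), array([682.,  62., 146.]), array([678., -23., 163.])]
154 [array([666., 145., 156.]), array([665.,  60., 166.]), array([664., -22., 176.])]
160 [array([651., 142., 171.]), array([649.,  58., 183.]), array([648., -22., 194.])]
166 [array([636., 138., 187.]), array([635.,  57., 198.]), array([635., -22., 207.])]
172 [array([622., 135., 202.]), array([621.,  56., 212.]), array([620., -22., 224.])]
178 [array([608., 132., 219.]), array([608.,  54., 225.]), array([609., -22., 233.])]
184 [array([596., 129., 
[... 992 characters left out ...]
28.,  93.])]
256 [array([501., 145.,  93.]), array([503.,  58.,  92.]), array([506., -29.,  89.])]
262 [array([491., 146.,  84.]), array([493.,  58.,  90.]), array([495., -29.,  88.])]
268 [array([487., 159.,  -1.]), array([482.,  58.,  88.]), array([485., -29.,  87.])]
274 [array([475., 159.,  -1.]), array([472.,  58.,  86.]), array([475., -30.,  82.])]
280 [array([464., 158.,  -1.]), array([462.,  58.,  80.]), array([465., -30.,  78.])]
286 [array([453., 157.,   1.]), array([452.,  57.,  80.]), array([454., -30.,  78.])]
292 [array([441., 157.,   1.]), array([443.,  60.,  30.]), array([447., -33.,  -1.])]
298 [array([430., 157.,  -3.]), array([433.,  62.,  -2.]), array([435., -33.,  -1.])]
```

The top view shows the panel at rows 255–290, with the rocker at (222,272), display (256,270), square key (282,267) and round key (311,264). The lid is up at about 0.8 rad with its front edge near row 200. The scene view agrees, with the pot on the left and the vial and timer on the right.

```bash
cat >> h.py <<'E'
from scipy.spatial.transform import Rotation as R
np.set_printoptions(precision=2,suppress=True)
def delta(target,yaw,tilt=0):
    "shift (cm, current tool axes) and turn (deg) to a pose: machine yaw, tool leaning back by tilt deg"
    s=arm.read_state();r=R.from_quat(s["ee_rot"])
    g=R.from_matrix(np.array([[-1,0,0],[0,1,0],[0,0,-1.]]))
    g=R.from_euler("z",yaw)*g*R.from_euler("y",-tilt,degrees=True)
    print("shift cm",r.inv().apply(np.array(target)-s["position"])/10,"turn",(r.inv()*g).as_rotvec(degrees=True),"pos",s["position"],"F",s["contact_force"],"t",s["clock"])
E
python3 - <<'E'
from h import *
P=cloud("top",np.load("pics/top0.npy"))
L,Rr=[],[]
for v in range(258,286):
    row=P[v];ok=np.where(row[:,2]>60)[0];ok=ok[(ok>190)&(ok<332)];L.append(row[ok[0]]);Rr.append(row[ok[-1]])
L=np.array(L);Rr=np.array(Rr)
for A in(L,Rr):print(A[::6],np.polyfit(A[:,0],A[:,1],1))
F=P[205-8:300,205:320]
# panel front edge per column
E=[]
for u in range(210,322,4):
    c=P[270:300,u];k=np.where(c[:,2]>60)[0][-1];E.append(c[k])
E=np.array(E);print("front",np.polyfit(E[:,1],E[:,0],1),E[::6])
# lid plane
q=P[150:196,195:315].reshape(-1,3);q=q[(q[:,2]>135)]
from numpy.linalg import svd
for i in range(4):
    m=np.median(q,0) if i==0 else q.mean(0);n=svd(q-m,full_matrices=False)[2][2];r=(q-m)@n;q=q[abs(r)<(12,6,4,4)[i]]
n*=np.sign(n[2]);print("lid n",n,"angle",np.arctan2(np.hypot(*n[:2]),n[2]),"yaw",np.arctan2(n[1],n[0]),m)
print("cabinet",np.nanmin(P[:40,:400].reshape(-1,3),0),np.nanmedian(P[:40,:400].reshape(-1,3),0))
delta([590,47,300],.125)
E
```

```text
[[496.96 144.99  93.78]
 [487.25 145.74  85.54]
 [476.84 143.35  85.8 ]
 [466.7  141.56  82.34]
 [456.58 141.85  76.74]] [ 0.1  97.05]
[[503.83 -72.73  84.9 ]
 [493.71 -73.19  80.71]
 [483.47 -75.3   77.86]
 [473.04 -75.51  76.77]
 [462.68 -75.78  74.9 ]] [  0.05 -99.65]
front [ -0.11 450.34] [[436.33 127.43  71.48]
 [440.98  85.46  71.06]
 [445.55  43.29  72.88]
 [450.18   1.24  73.31]
 [454.84 -40.87  72.8 ]]
lid n [0.72 0.08 0.69] angle 0.8074477488512253 yaw 0.10903243101952714 [622.8   50.29 210.37]
cabinet [ 702.86 -118.88  446.5 ] [704.94  93.27 497.83]
shift cm [-58.53  53.69  -6.87] turn [ 0.   -0.    5.95] pos [ 141.77 -608.68  231.3 ] F [-1.    0.96  0.6 ] t 1.1
```

>>> send_rows([
  {"gripper": 1, "az": 6.7, "z": -4},
  {"gripper": 1, "z": -3},
  {"gripper": 1, "x": -2.6, "y": 3},
  {"gripper": 1, "x": -2.6, "y": 3},
  {"gripper": 1, "x": -2.6, "y": 3},
])

```text
$.targets[0]: bad value
```

>>> send_rows([
  {"gripper": 1, "x": -2.6, "y": 3},
  {"gripper": 1, "x": -2.6, "y": 3},
  {"gripper": 1, "x": -2.6, "y": 3},
  {"gripper": 1, "x": -2.6, "y": 3},
  {"gripper": 1, "x": -2.6, "y": 3},
])

```text
$.targets[0]: bad value
```

>>> send_rows([
  {"gripper": 1, "x": -2.6, "y": 3},
  {"gripper": 1, "x": -2.6, "y": 3},
  {"gripper": 1, "x": -2.6, "y": 3},
  {"gripper": 1, "x": -2.6, "y": 3},
  {"gripper": 1, "x": -2.6, "y": 3},
])

```text
$.targets[0]: bad value
```

>>> send_rows([
  {"gripper": 1, "x": -2.6, "y": 3},
  {"gripper": 1, "x": -2.6, "y": 3},
  {"gripper": 1, "x": -1, "y": 3},
  {"gripper": 1, "y": 3},
  {"gripper": 1},
])

```text
$.targets[0]: bad value
```

>>> send_rows([
  {"gripper": 1, "x": 0, "y": 0, "z": -4, "ax": 0, "ay": 0, "az": 6.7},
])

```text
clock: 1.18
position: [140.8, -604.2, 262.5]
ee_rot: [-0.054, 0.998, 0.009, -0.002]
contact_force: [0.3, -0.1, -1.5]
gripper_width: 75.2
grasp_force: 0.0
```

>>> send_rows([
  {"gripper": 1, "x": 0, "y": 0, "z": -3, "ax": 0, "ay": 0, "az": 0},
  {"gripper": 1, "x": -2.6, "y": 3, "z": 0, "ax": 0, "ay": 0, "az": 0},
  {"gripper": 1, "x": -2.6, "y": 3, "z": 0, "ax": 0, "ay": 0, "az": 0},
  {"gripper": 1, "x": -2.6, "y": 3, "z": 0, "ax": 0, "ay": 0, "az": 0},
  {"gripper": 1, "x": -2.6, "y": 3, "z": 0, "ax": 0, "ay": 0, "az": 0},
])

```text
clock: 1.6
position: [232.2, -476.5, 301.4]
ee_rot: [-0.055, 0.998, -0.0, 0.0]
contact_force: [0.8, -0.3, 0.4]
gripper_width: 12.5
grasp_force: 0.0
```

>>> send_rows([
  {"gripper": 1, "x": -2.6, "y": 3, "z": 0, "ax": 0, "ay": 0, "az": 0},
  {"gripper": 1, "x": -2.6, "y": 3, "z": 0, "ax": 0, "ay": 0, "az": 0},
  {"gripper": 1, "x": -2.6, "y": 3, "z": 0, "ax": 0, "ay": 0, "az": 0},
  {"gripper": 1, "x": -2.6, "y": 3, "z": 0, "ax": 0, "ay": 0, "az": 0},
  {"gripper": 1, "x": -2.6, "y": 3, "z": 0, "ax": 0, "ay": 0, "az": 0},
])

```text
clock: 2.02
position: [344.8, -312.5, 301.7]
ee_rot: [-0.056, 0.998, -0.0, 0.0]
contact_force: [0.5, 0.1, 0.4]
gripper_width: -0.2
grasp_force: 0.0
```

>>> send_rows([
  {"gripper": 1, "x": -2.6, "y": 3, "z": 0, "ax": 0, "ay": 0, "az": 0},
  {"gripper": 1, "x": -2.6, "y": 3, "z": 0, "ax": 0, "ay": 0, "az": 0},
  {"gripper": 1, "x": -2.6, "y": 3, "z": 0, "ax": 0, "ay": 0, "az": 0},
  {"gripper": 1, "x": -2.6, "y": 3, "z": 0, "ax": 0, "ay": 0, "az": 0},
  {"gripper": 1, "x": -2.6, "y": 3, "z": 0, "ax": 0, "ay": 0, "az": 0},
])

```text
clock: 2.43
position: [457.3, -148.8, 301.8]
ee_rot: [-0.056, 0.998, -0.0, 0.001]
contact_force: [0.7, 0.3, -0.2]
gripper_width: -0.1
grasp_force: 0.0
```

```bash
python3 - <<'E'
from h import *
delta([575,45,300],.112)
E
```

```text
shift cm [-13.87  17.94   0.19] turn [-0.01  0.06  0.01] pos [ 457.27 -148.78  301.8 ] F [ 0.74  0.25 -0.15] t 2.4333
```

>>> send_rows([
  {"gripper": 1, "x": -2.6, "y": 3, "z": 0, "ax": 0, "ay": 0, "az": 0},
  {"gripper": 1, "x": -2.6, "y": 3, "z": 0, "ax": 0, "ay": 0, "az": 0},
  {"gripper": 1, "x": -2.6, "y": 3, "z": 0, "ax": 0, "ay": 0, "az": 0},
  {"gripper": 1, "x": -2.6, "y": 3, "z": 0, "ax": 0, "ay": 0, "az": 0},
  {"gripper": 1, "x": -2.6, "y": 3, "z": 0, "ax": 0, "ay": 0, "az": 0},
])

```text
clock: 2.85
position: [569.8, 14.8, 301.6]
ee_rot: [-0.056, 0.998, 0.0, 0.0]
contact_force: [0.2, -1.2, 0.1]
gripper_width: -0.4
grasp_force: 0.0
```

>>> send_rows([
  {"gripper": 1, "x": -1.3, "y": 1.7, "z": 0, "ax": 0, "ay": 0, "az": 0},
  {"gripper": 1, "x": 0, "y": 0, "z": 0, "ax": 0, "ay": 0, "az": 0},
  {"gripper": 1, "x": 0, "y": 0, "z": 0, "ax": 0, "ay": 0, "az": 0},
])

```text
clock: 3.1
position: [580.3, 32.2, 300.6]
ee_rot: [-0.057, 0.998, -0.0, -0.001]
contact_force: [0.4, -1.2, 0.3]
gripper_width: -0.3
grasp_force: 0.0
```

```bash
python3 - <<'E'
from h import *
import cv2
delta([590,47,270],.112)
p,d=arm.get_image("wrist");m=arm.camera_model("wrist");print(m);cv2.imwrite("pics/w1.png",p[:,:,::-1])
E
```

```text
shift cm [-1.14  1.36  3.06] turn [-0.02 -0.08  0.1 ] pos [580.27  32.22 300.57] F [ 0.38 -1.22  0.27] t 3.1
{'fx': 325.19226210127806, 'fy': 325.19226210127806, 'cx': 270.5282918832712, 'cy': 209.5778779822989, 'cam_to_world': array([[ -0.11,   0.96,   0.26, 512.57],
       [  0.99,   0.11,   0.03,  23.59],
       [  0.  ,   0.26,  -0.96, 443.14],
       [  0.  ,   0.  ,   0.  ,   1.  ]])}
```

View pics/w1.png

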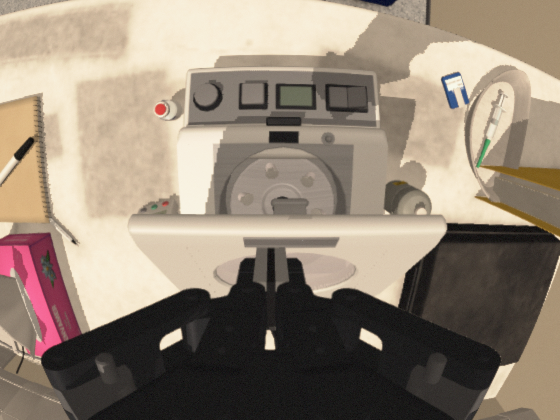

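The wrist view shows the closed fingers at (270,270), with the grip strip slightly to their left in the machine frame, at (290,242). The round key is at (207,95), square (253,94) and rocker (347,97). This matches my estimated pose.

>>> send_rows([
  {"gripper": 1, "x": -1.1, "y": 1.4, "z": 1, "ax": 0, "ay": 0, "az": 0},
  {"gripper": 1, "x": 0, "y": 0, "z": 1.5, "ax": 0, "ay": 0, "az": 0},
  {"gripper": 1, "x": 0, "y": 0, "z": 1.5, "ax": 0, "ay": 0, "az": 0},
  {"gripper": 1, "x": 0, "y": 0, "z": 0.8, "ax": 0, "ay": 0, "az": 0},
  {"gripper": 1, "x": 0, "y": 0, "z": 0, "ax": 0, "ay": 0, "az": 0},
])

```text
clock: 3.57
position: [588.1, 45.5, 251.2]
ee_rot: [-0.055, 0.998, -0.0, -0.002]
contact_force: [0.1, 0.1, -0.4]
gripper_width: 0.3
grasp_force: 0.0
```

>>> send_rows([
  {"gripper": 1, "x": 0.8, "y": 0, "z": 0.8, "ax": 0, "ay": 0, "az": 0},
  {"gripper": 1, "x": 0.8, "y": 0, "z": 0.8, "ax": 0, "ay": 0, "az": 0},
  {"gripper": 1, "x": 0.8, "y": 0, "z": 0.9, "ax": 0, "ay": 0, "az": 0},
  {"gripper": 1, "x": 0, "y": 0, "z": 0, "ax": 0, "ay": 0, "az": 0},
])

```text
clock: 3.9
position: [563.8, 42.9, 227.8]
ee_rot: [-0.055, 0.998, -0.0, -0.001]
contact_force: [-0.1, 1.2, -0.5]
gripper_width: -0.1
grasp_force: 0.0
```

```bash
python3 - <<'E'
from h import *
import cv2
delta([567,44,229],.112)
p,d=arm.get_image("scene");cv2.imwrite("pics/s2.png",p[100:340,120:400,::-1])
E
```

```text
shift cm [-0.32  0.07 -0.12] turn [ 0.   -0.13 -0.06] pos [563.85  42.94 227.79] F [-0.09  1.23 -0.46] t 3.9
```

View pics/s2.png

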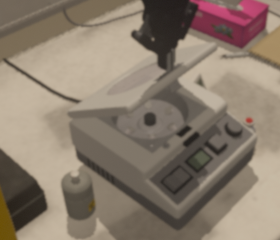

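The crop shows the lid being pushed down by the finger tips from above, at about (170,70). I'll continue along the arc.

>>> send_rows([
  {"gripper": 1, "x": 0.8, "y": 0, "z": 1.1, "ax": 0, "ay": 0, "az": 0},
  {"gripper": 1, "x": 0.8, "y": 0, "z": 1.2, "ax": 0, "ay": 0, "az": 0},
  {"gripper": 1, "x": 0.5, "y": 0, "z": 1.2, "ax": 0, "ay": 0, "az": 0},
  {"gripper": 1, "x": 0.4, "y": 0, "z": 1.3, "ax": 0, "ay": 0, "az": 0},
  {"gripper": 1, "x": 0.3, "y": 0, "z": 1.3, "ax": 0, "ay": 0, "az": 0},
])

```text
clock: 4.37
position: [538.8, 40.6, 168.5]
ee_rot: [-0.056, 0.998, 0.0, 0.002]
contact_force: [-0.1, 0.7, 0.3]
gripper_width: 0.1
grasp_force: 0.2
```

>>> send_rows([
  {"gripper": 1, "x": 0.3, "y": 0, "z": 1.1, "ax": 0, "ay": 0, "az": 0},
  {"gripper": 1, "x": 0.3, "y": 0, "z": 1, "ax": 0, "ay": 0, "az": 0},
  {"gripper": 1, "x": 0.1, "y": 0, "z": 0.3, "ax": 0, "ay": 0, "az": 0},
  {"gripper": 1, "x": 0, "y": 0, "z": 0, "ax": 0, "ay": 0, "az": 0},
])

```text
clock: 4.7
position: [531.2, 39.7, 143.5]
ee_rot: [-0.056, 0.998, -0.0, 0.0]
contact_force: [0.8, 0.2, -0.2]
gripper_width: -0.2
grasp_force: 0.0
```

```bash
python3 - <<'E'
from h import *
delta([572-46*.9937,45-46*.112,132],.112)
E
```

```text
shift cm [0.49 0.07 1.15] turn [-0.02  0.   -0.01] pos [531.24  39.69 143.55] F [ 0.83  0.24 -0.2 ] t 4.7
```

>>> send_rows([
  {"gripper": 1, "x": 0.4, "y": 0, "z": 0.3, "ax": 0, "ay": 0, "az": 0},
  {"gripper": 1, "x": 0, "y": 0, "z": 0.2, "ax": 0, "ay": 0, "az": 0},
  {"gripper": 1, "x": 0, "y": 0, "z": 0.2, "ax": 0, "ay": 0, "az": 0},
  {"gripper": 1, "x": 0, "y": 0, "z": 0, "ax": 0, "ay": 0, "az": 0},
])

```text
clock: 5.03
position: [527.5, 39.5, 137.9]
ee_rot: [-0.056, 0.998, 0.0, 0.001]
contact_force: [-2.1, 0.8, 4.3]
gripper_width: -0.1
grasp_force: 2.5
```

>>> send_rows([
  {"gripper": 1, "x": 0, "y": 0, "z": 0.2, "ax": 0, "ay": 0, "az": 0},
  {"gripper": 1, "x": 0, "y": 0, "z": 0.2, "ax": 0, "ay": 0, "az": 0},
  {"gripper": 1, "x": 0, "y": 0, "z": 0, "ax": 0, "ay": 0, "az": 0},
])

```text
clock: 5.28
position: [527.0, 39.4, 133.3]
ee_rot: [-0.056, 0.998, 0.0, 0.0]
contact_force: [-1.5, -0.1, 3.8]
gripper_width: 0.6
grasp_force: 1.8
```

>>> send_rows([
  {"gripper": 1, "x": 0, "y": 0, "z": 0.2, "ax": 0, "ay": 0, "az": 0},
  {"gripper": 1, "x": 0, "y": 0, "z": 0.2, "ax": 0, "ay": 0, "az": 0},
  {"gripper": 1, "x": 0, "y": 0, "z": 0, "ax": 0, "ay": 0, "az": 0},
])

```text
clock: 5.53
position: [526.8, 39.4, 128.6]
ee_rot: [-0.056, 0.998, -0.0, 0.0]
contact_force: [-2.3, 0.9, 5.0]
gripper_width: 0.1
grasp_force: 2.7
```

>>> send_rows([
  {"gripper": 1, "x": 0, "y": 0, "z": 0.2, "ax": 0, "ay": 0, "az": 0},
  {"gripper": 1, "x": 0, "y": 0, "z": 0, "ax": 0, "ay": 0, "az": 0},
])

```text
clock: 5.7
position: [526.8, 39.4, 127.9]
ee_rot: [-0.056, 0.998, -0.0, 0.0]
contact_force: [-4.6, 1.2, 10.9]
gripper_width: 0.0
grasp_force: 5.8
```

>>> send_rows([
  {"gripper": 1, "x": 0, "y": 0, "z": 0.2, "ax": 0, "ay": 0, "az": 0},
  {"gripper": 1, "x": 0, "y": 0, "z": 0, "ax": 0, "ay": 0, "az": 0},
])

```text
clock: 5.87
position: [526.9, 39.3, 127.6]
ee_rot: [-0.057, 0.998, -0.0, 0.0]
contact_force: [-9.2, 0.8, 21.3]
gripper_width: 0.2
grasp_force: 10.5
```

Firm stop reached at 21 N. I'll lift off and check the lid.

>>> send_rows([
  {"gripper": 1, "x": 0, "y": 0, "z": 0, "ax": 0, "ay": 0, "az": 0},
  {"gripper": 1, "x": 0, "y": 0, "z": -1, "ax": 0, "ay": 0, "az": 0},
  {"gripper": 1, "x": 0, "y": 0, "z": -3, "ax": 0, "ay": 0, "az": 0},
  {"gripper": 1, "x": 0, "y": 0, "z": -3, "ax": 0, "ay": 0, "az": 0},
  {"gripper": 1, "x": 0, "y": 0, "z": 0, "ax": 0, "ay": 0, "az": 0},
])

```text
clock: 6.28
position: [530.7, 40.1, 200.1]
ee_rot: [-0.057, 0.998, 0.001, 0.006]
contact_force: [0.1, -0.8, -0.1]
gripper_width: 0.1
grasp_force: 0.0
```

>>> send_rows([
  {"gripper": 1, "x": 0, "y": 0, "z": -1, "ax": 0, "ay": 0, "az": 0},
  {"gripper": 1, "x": 0, "y": 0, "z": 0, "ax": 0, "ay": 0, "az": 0},
])

```text
clock: 6.45
position: [527.5, 39.5, 205.5]
ee_rot: [-0.056, 0.998, 0.0, 0.001]
contact_force: [0.3, 0.0, -0.9]
gripper_width: 0.0
grasp_force: 0.0
```

```bash
cat >> h.py <<'E'
def fishray(m,u,v):
    x,y=u-m["cx"],v-m["cy"];r=np.hypot(x,y);t=r/m["fx"]
    return m["cam_to_world"][:3,:3]@np.array([np.sin(t)*x/r,np.sin(t)*y/r,np.cos(t)])
def fishpt(m,u,v,z):
    d=fishray(m,u,v);c=m["cam_to_world"][:3,3];return c+d*(z-c[2])/d[2]
E
python3 - <<'E'
from h import *
import cv2
delta([527,39,190],.112)
m=arm.camera_model("wrist");p,d=arm.get_image("wrist");cv2.imwrite("pics/w3.png",p[:,:,::-1]);np.save("pics/w3.npy",d)
for t,z in(("rocker",92),("pulse_key",98.5),("timed_key_travel",98.5),("lid",132)):
    for b in arm.boxes_of("wrist",t)[:2]:
        l,tp,w,h=b["rect"];print(t,b,fishpt(m,l+w/2,tp+h/2,z))
p,d=arm.get_image("top");P=cloud("top",d);print("lid z",[P[v,u].round(0) for v,u in((150,200),(150,310),(180,195),(180,320),(225,200),(225,310))])
E
```

```text
shift cm [ 0.06 -0.04  1.55] turn [ 0.02  0.14 -0.  ] pos [527.54  39.47 205.54] F [ 0.32  0.   -0.89] t 6.45
rocker {'rect': [330.3, 133.6, 55.7, 31.3], 'score': 0.56} [472.29 103.99  92.  ]
pulse_key {'rect': [151.6, 136.8, 32.9, 28.7], 'score': 0.86} [489.79 -46.29  98.5 ]
timed_key_travel {'rect': [214.6, 130.7, 32.4, 29.3], 'score': 0.58} [480.98   3.54  98.5 ]
lid {'rect': [126.5, 190.1, 288.4, 162.4], 'score': 0.9} [565.86  43.85 132.  ]
lid z [array([547.,  75., 552.]), array([686., -41., 129.]), array([520.,  77., 553.]), array([667., -68.,  -2.]), array([485.,  75., 529.]), array([554., -43., 130.])]
```

View pics/w3.png

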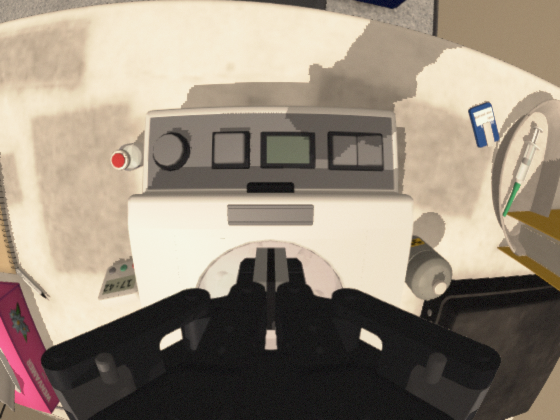

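The wrist view shows the lid flat and shut. The rocker is at (358,149), the round key at (170,151) and the square key at (231,147). Next is the rocker, with the tool tilted to the panel normal.

>>> send_rows([
  {"gripper": 1, "x": 1.8, "y": 2.8, "z": 0, "ax": 0, "ay": 0, "az": 0},
  {"gripper": 1, "x": 1.8, "y": 2.8, "z": 0, "ax": 0, "ay": 0, "az": 0},
  {"gripper": 1, "x": 1.9, "y": 2.9, "z": 2.5, "ax": 0, "ay": 0, "az": 0},
  {"gripper": 1, "x": 0, "y": 0, "z": 2.5, "ax": 0, "ay": 0, "az": 0},
  {"gripper": 1, "x": 0, "y": 0, "z": 0, "ax": 0, "ay": -7, "az": 0},
])

```text
clock: 7.17
position: [464.2, 119.0, 148.6]
ee_rot: [-0.056, 0.997, 0.001, 0.057]
contact_force: [0.4, -0.7, -1.0]
gripper_width: 0.0
grasp_force: 0.0
```

>>> send_rows([
  {"gripper": 1, "x": 0, "y": 0, "z": 0, "ax": 0, "ay": -7, "az": 0},
  {"gripper": 1, "x": 0, "y": 0, "z": 0, "ax": 0, "ay": -1, "az": 0},
  {"gripper": 1, "x": 0, "y": 0, "z": 0, "ax": 0, "ay": 0, "az": 0},
  {"gripper": 1, "x": 0, "y": 0, "z": 0, "ax": 0, "ay": 0, "az": 0},
])

```text
clock: 7.5
position: [463.6, 117.4, 155.3]
ee_rot: [-0.056, 0.99, 0.007, 0.13]
contact_force: [-0.3, 0.2, -0.3]
gripper_width: -0.3
grasp_force: 0.0
```

```bash
python3 - <<'E'
from h import *
delta([470.5,119,97],.112,15)
E
```

```text
shift cm [0.83 0.08 5.81] turn [0.02 0.02 0.05] pos [463.56 117.41 155.28] F [-0.29  0.21 -0.28] t 7.5
```

>>> send_rows([
  {"gripper": 1, "x": 0.8, "y": 0.1, "z": 2.5, "ax": 0, "ay": 0, "az": 0},
  {"gripper": 1, "x": 0, "y": 0, "z": 2, "ax": 0, "ay": 0, "az": 0},
  {"gripper": 1, "x": 0, "y": 0, "z": 0.7, "ax": 0, "ay": 0, "az": 0},
  {"gripper": 1, "x": 0, "y": 0, "z": 0.2, "ax": 0, "ay": 0, "az": 0},
  {"gripper": 1, "x": 0, "y": 0, "z": 0, "ax": 0, "ay": 0, "az": 0},
])

```text
clock: 7.92
position: [470.7, 119.1, 101.0]
ee_rot: [-0.055, 0.99, 0.007, 0.131]
contact_force: [-0.8, 0.4, 0.6]
gripper_width: -0.1
grasp_force: 0.0
```

>>> send_rows([
  {"gripper": 1, "x": 0, "y": 0, "z": 0.2, "ax": 0, "ay": 0, "az": 0},
  {"gripper": 1, "x": 0, "y": 0, "z": 0.2, "ax": 0, "ay": 0, "az": 0},
  {"gripper": 1, "x": 0, "y": 0, "z": 0, "ax": 0, "ay": 0, "az": 0},
])

```text
clock: 8.17
position: [471.1, 119.4, 97.6]
ee_rot: [-0.055, 0.99, 0.008, 0.131]
contact_force: [0.6, 0.3, 0.8]
gripper_width: -0.3
grasp_force: 0.2
```

```bash
python3 - <<'E'
from h import *
delta([470.5,119,97],.112,15)
E
```

```text
shift cm [ 0.08 -0.03  0.04] turn [ 0.06  0.11 -0.01] pos [471.14 119.35  97.65] F [0.63 0.33 0.85] t 8.1667
```

>>> send_rows([
  {"gripper": 1, "x": 0, "y": 0, "z": 0.2, "ax": 0, "ay": 0, "az": 0},
  {"gripper": 1, "x": 0, "y": 0, "z": 0.1, "ax": 0, "ay": 0, "az": 0},
  {"gripper": 1, "x": 0, "y": 0, "z": 0, "ax": 0, "ay": 0, "az": 0},
])

```text
clock: 8.42
position: [471.0, 118.7, 93.9]
ee_rot: [-0.055, 0.99, 0.007, 0.13]
contact_force: [0.6, -0.3, 0.3]
gripper_width: 0.1
grasp_force: 0.0
```

>>> send_rows([
  {"gripper": 1, "x": 0, "y": 0, "z": 0.2, "ax": 0, "ay": 0, "az": 0},
  {"gripper": 1, "x": 0, "y": 0, "z": 0.1, "ax": 0, "ay": 0, "az": 0},
  {"gripper": 1, "x": 0, "y": 0, "z": 0, "ax": 0, "ay": 0, "az": 0},
])

```text
clock: 8.67
position: [471.8, 118.8, 90.8]
ee_rot: [-0.055, 0.99, 0.007, 0.13]
contact_force: [0.3, -0.8, 0.4]
gripper_width: 0.1
grasp_force: 0.0
```

>>> send_rows([
  {"gripper": 1, "x": 0, "y": 0, "z": 0.2, "ax": 0, "ay": 0, "az": 0},
  {"gripper": 1, "x": 0, "y": 0, "z": 0, "ax": 0, "ay": 0, "az": 0},
])

```text
clock: 8.83
position: [472.1, 118.8, 90.4]
ee_rot: [-0.056, 0.99, 0.007, 0.131]
contact_force: [-11.3, 1.1, 18.1]
gripper_width: -0.3
grasp_force: 10.0
```

>>> send_rows([
  {"gripper": 1, "x": 0, "y": 0, "z": 0.1, "ax": 0, "ay": 0, "az": 0},
  {"gripper": 1, "x": 0, "y": 0, "z": 0, "ax": 0, "ay": 0, "az": 0},
])

```text
clock: 9.0
position: [472.2, 118.7, 90.2]
ee_rot: [-0.056, 0.99, 0.007, 0.131]
contact_force: [-17.6, 0.1, 25.9]
gripper_width: 0.1
grasp_force: 14.7
```

>>> send_rows([
  {"gripper": 1, "x": 0, "y": 0, "z": -1, "ax": 0, "ay": 0, "az": 0},
  {"gripper": 1, "x": 0, "y": 0, "z": -2, "ax": 0, "ay": 0, "az": 0},
  {"gripper": 1, "x": 0, "y": 0, "z": -2, "ax": 0, "ay": 0, "az": 0},
  {"gripper": 1, "x": 0, "y": -3, "z": 0, "ax": 0, "ay": 0, "az": 0},
  {"gripper": 1, "x": 0, "y": -3, "z": 0, "ax": 0, "ay": 0, "az": 0},
])

```text
clock: 9.42
position: [467.2, 59.0, 138.0]
ee_rot: [-0.057, 0.99, 0.008, 0.132]
contact_force: [0.8, 1.8, -0.3]
gripper_width: 0.3
grasp_force: 0.0
```

>>> send_rows([
  {"gripper": 1, "x": 0, "y": -3, "z": 0, "ax": 0, "ay": 0, "az": 0},
  {"gripper": 1, "x": 0, "y": -3, "z": 0, "ax": 0, "ay": 0, "az": 0},
  {"gripper": 1, "x": 0, "y": -2, "z": 0, "ax": 0, "ay": 0, "az": 0},
  {"gripper": 1, "x": 0, "y": 0, "z": 0, "ax": 0, "ay": 0, "az": 0},
  {"gripper": 1, "x": 0, "y": 0, "z": 0, "ax": 0, "ay": 0, "az": 0},
])

```text
clock: 9.83
position: [475.5, -22.5, 136.3]
ee_rot: [-0.054, 0.99, 0.007, 0.13]
contact_force: [-0.4, 0.8, 0.7]
gripper_width: -0.2
grasp_force: 0.0
```

```bash
python3 - <<'E'
from h import *
import cv2
delta([489.7,-47,98.5],.112,15)
m=arm.camera_model("wrist");p,d=arm.get_image("wrist");cv2.imwrite("pics/w4.png",p[:,:,::-1])
for t,z in(("rocker",92),("pulse_key",98.5),("timed_key_travel",98.5)):
    for b in arm.boxes_of("wrist",t)[:2]:
        l,tp,w,h=b["rect"];print(t,b,fishpt(m,l+w/2,tp+h/2,z))
E
```

```text
shift cm [-0.13 -2.59  3.95] turn [-0.04 -0.01 -0.16] pos [475.46 -22.47 136.33] F [-0.42  0.78  0.67] t 9.8333
pulse_key {'rect': [207.5, 217.5, 38.2, 41.0], 'score': 0.75} [487.81 -47.6   98.5 ]
timed_key_travel {'rect': [291.2, 215.4, 39.2, 35.3], 'score': 0.69} [478.76   1.76  98.5 ]
```

View pics/w4.png

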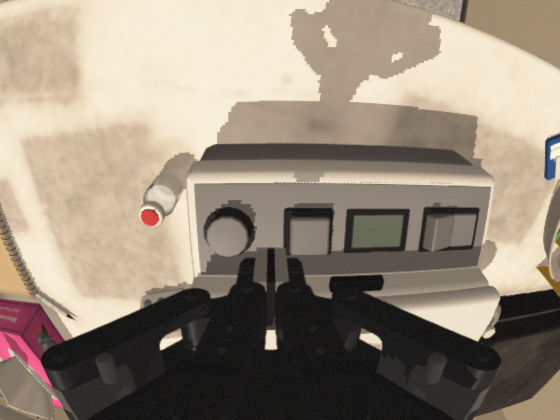

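The rocker's inner half, at (437,230), now shows a raised dark side face. The round key is at (227,238) and the square key at (310,233). I'll confirm the rocker with depth.

```bash
python3 - <<'E'
from h import *
m=arm.camera_model("wrist");p,d=arm.get_image("wrist")
def pt(u,v):
    r=fishray(m,u,v);z=r@m["cam_to_world"][:3,2];return m["cam_to_world"][:3,3]+r*np.median(d[v-1:v+2,u-1:u+2])/z
o=np.array([574,45]);c,s=np.cos(.112),np.sin(.112)
for u in(415,428,434,440,446,452,458,464,470,485):
    q=pt(u,229);e=q[:2]-o;xm=c*e[0]+s*e[1];print(u,"xm",xm,"ym",-s*e[0]+c*e[1],"h",(q[2]-87-(xm+92)*np.tan(.2618))*np.cos(.2618))
for u,v in((227,238),(310,233)):print(pt(u,v))
delta([489,-47.2,98.5],.112,15)
E
```

```text
415 xm -93.65181782538295 ym 42.7959707836489 h 0.12431284044078118
428 xm -97.77012474749529 ym 49.00861612075727 h 7.376920389482454
434 xm -99.71334899454989 ym 51.71186676310862 h 10.800566924439785
440 xm -98.1518277777748 ym 57.9328695334117 h 8.311989028944408
446 xm -96.56891133074049 ym 64.40277472754596 h 5.799861717169507
452 xm -95.2376488793852 ym 70.82999907518936 h 3.7249930356593173
458 xm -95.2767730823908 ym 75.89343422960299 h 3.969911032659129
464 xm -94.7697992322843 ym 81.72469955981518 h 3.305976902866469
470 xm -94.72891508235806 ym 87.13969843990469 h 3.436675024423607
485 xm -90.69396455670702 ym 106.6903244229498 h -2.7757796201791667
[488.23 -45.77  97.82]
[479.47   3.21  97.09]
shift cm [-0.04 -2.78  3.93] turn [ 0.01 -0.01  0.08] pos [475.32 -20.79 136.37] F [-0.78  0.33  0.39] t 10.0833
```

The rocker is on: its left half is flat at 3.5 mm and its right half is raised. Now the round key.

>>> send_rows([
  {"gripper": 1, "x": 0, "y": -2.6, "z": 0, "ax": 0, "ay": 0, "az": 0},
  {"gripper": 1, "x": 0, "y": 0, "z": 1.5, "ax": 0, "ay": 0, "az": 0},
  {"gripper": 1, "x": 0, "y": 0, "z": 1.5, "ax": 0, "ay": 0, "az": 0},
  {"gripper": 1, "x": 0, "y": 0, "z": 0.6, "ax": 0, "ay": 0, "az": 0},
  {"gripper": 1, "x": 0, "y": 0, "z": 0, "ax": 0, "ay": 0, "az": 0},
])

```text
clock: 10.5
position: [486.8, -46.0, 100.2]
ee_rot: [-0.056, 0.99, 0.007, 0.129]
contact_force: [0.0, -0.3, -0.5]
gripper_width: -0.1
grasp_force: 0.0
```

>>> send_rows([
  {"gripper": 1, "x": 0, "y": 0, "z": 0, "ax": 0, "ay": 0, "az": 0},
])

```text
clock: 10.58
position: [487.5, -45.8, 101.6]
ee_rot: [-0.056, 0.99, 0.007, 0.13]
contact_force: [1.0, -0.2, -0.2]
gripper_width: -0.3
grasp_force: 0.0
```

```bash
python3 - <<'E'
from h import *
delta([489,-47,98.5],.112,15)
E
```

```text
shift cm [-0.05 -0.13  0.33] turn [-0.   -0.05  0.07] pos [487.53 -45.82 101.55] F [ 0.96 -0.15 -0.18] t 10.5833
```

>>> send_rows([
  {"gripper": 1, "x": 0, "y": -0.1, "z": 0.3, "ax": 0, "ay": 0, "az": 0},
  {"gripper": 1, "x": 0, "y": 0, "z": 0.2, "ax": 0, "ay": 0, "az": 0},
  {"gripper": 1, "x": 0, "y": 0, "z": 0.2, "ax": 0, "ay": 0, "az": 0},
  {"gripper": 1, "x": 0, "y": 0, "z": 0, "ax": 0, "ay": 0, "az": 0},
  {"gripper": 1, "x": 0, "y": 0, "z": 0, "ax": 0, "ay": 0, "az": 0},
])

```text
clock: 11.0
position: [490.1, -46.8, 95.5]
ee_rot: [-0.056, 0.99, 0.007, 0.131]
contact_force: [-0.9, 1.8, 3.3]
gripper_width: 0.2
grasp_force: 1.6
```

>>> send_rows([
  {"gripper": 1, "x": 0, "y": 0, "z": 0.2, "ax": 0, "ay": 0, "az": 0},
  {"gripper": 1, "x": 0, "y": 0, "z": 0, "ax": 0, "ay": 0, "az": 0},
  {"gripper": 1, "x": 0, "y": 0, "z": 0, "ax": 0, "ay": 0, "az": 0},
])

```text
clock: 11.25
position: [490.7, -46.8, 93.5]
ee_rot: [-0.056, 0.99, 0.007, 0.131]
contact_force: [-1.1, 3.6, 5.7]
gripper_width: 0.2
grasp_force: 2.4
```

>>> send_rows([
  {"gripper": 1, "x": 0, "y": 0, "z": 0.1, "ax": 0, "ay": 0, "az": 0},
  {"gripper": 1, "x": 0, "y": 0, "z": 0.1, "ax": 0, "ay": 0, "az": 0},
  {"gripper": 1, "x": 0, "y": 0, "z": 0, "ax": 0, "ay": 0, "az": 0},
  {"gripper": 1, "x": 0, "y": 0, "z": 0, "ax": 0, "ay": 0, "az": 0},
])

```text
clock: 11.58
position: [490.8, -46.8, 93.1]
ee_rot: [-0.056, 0.99, 0.007, 0.131]
contact_force: [-10.1, 4.7, 21.2]
gripper_width: 0.1
grasp_force: 11.4
```

```bash
python3 - <<'E'
from h import *
import cv2
p,d=arm.get_image("scene");S=cloud("scene",d);cv2.imwrite("pics/s5.png",cv2.resize(p[100:340,120:400,::-1],None,fx=2,fy=2))
o=np.array([574,45]);c,s=np.cos(.112),np.sin(.112)
q=S.reshape(-1,3);e=q[:,:2]-o;xm=c*e[:,0]+s*e[:,1];ym=-s*e[:,0]+c*e[:,1]
for a in(-40,0,60,100):
    k=(abs(xm-a)<8)&(ym>70)&(ym<100)&(q[:,2]>100);print(a,k.sum(),np.median(q[k,2]))
print(arm.read_state()["contact_force"])
E
```

```text
-40 140 134.01781303874867
0 134 133.99414768539782
60 118 133.5147980793845
100 112 133.31852008959544
[-11.24   4.42  20.65]
```

View pics/s5.png

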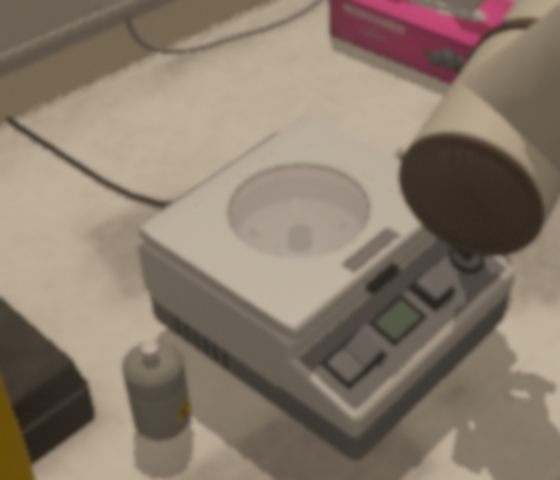

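The view shows the lid flat and shut, the rocker tipped over at (352,360), and the fingers on the round key at (468,262) with the square key clear.

```bash
python3 -c "
from bench import arm
print(arm.job_done())"
```

```text
the job is handed in; nothing more can be done
None
```

I handed the job in with the lid shut, the rocker on, and the closed fingers holding the round key down at its stop with about 20 N; the hand-in returned no verdict.

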